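Tamp the adsorber tray level

TASK

The metal adsorber tray for the dry store has two channels of clay tablets, and in each channel one tablet rides up above the rest. Take the flat steel tamper off its rubber pad and tamp each channel down with it until all eight tablets lie flat and level on the tray floor, ending in each channel with a firm, steady press of about 16 N for a good second; a press of 25 N or a hard knock cracks the tablets. Then stand the tamper upright on the middle of its pad, letting go only once it rests there; touch the tablets only with the tamper and leave everything else on the counter where it is.

Things in the scene. Friction and masses are not known exactly. Their poses are not given: they have to be found in the camera images.
- tray_floor (a point): Centre of the inner floor of an open metal tray; x along its long side, y across, z up. A 4 mm rib along x parts it into two channels, each 168 x 43 mm, centred at y = -23.5 and +23.5 mm. Walls 4 mm; walls and rib end 32 mm above this floor, which is 16 mm above the counter. Held in a fixed plywood cradle 204 x 126 mm. Four tablets lie in each channel and one of each four rides up.
- tablet0_mid (a point): Pressed clay tablet, a loose chunky disc: 40 mm across, 24 mm thick, both rims bevelled from the mid-line (2 mm belt) to 23 mm faces. 35 g, friction about 0.35. The point is its centre, z along its axis. Flat on the tray floor its centre is 12 mm above tray_floor; one riding on its neighbours' bevels is 8 to 19 mm higher, and a firm press wedges it down between them, pushing them aside.
- tablet1_mid (a point): Tablet like tablet0_mid; the point is its centre, z along its axis.
- tablet2_mid (a point): Tablet like tablet0_mid; the point is its centre, z along its axis.
- tablet3_mid (a point): Tablet like tablet0_mid; the point is its centre, z along its axis.
- tablet4_mid (a point): Tablet like tablet0_mid; the point is its centre, z along its axis.
- tablet5_mid (a point): Tablet like tablet0_mid; the point is its centre, z along its axis.
- tablet6_mid (a point): Tablet like tablet0_mid; the point is its centre, z along its axis.
- tablet7_mid (a point): Tablet like tablet0_mid; the point is its centre, z along its axis.
- tamper_grip (a point): Grip point on the axis of the tamper's wooden handle. Tamper: steel plate 78 (x) x 36 (y) x 8 mm with an upright square handle 26 x 26 mm, sides parallel to the plate's, its top 112 mm above the plate's underside. The point is 85 mm above the underside; x, y along the plate's edges, z up the handle. 0.27 to 0.39 kg. It starts upright on the rubber pad.
- tamper_face (a point): Centre of the flat underside (working face) of the tamper plate, 85 mm below tamper_grip, same axes.
- tamper: The tamper as a whole; its origin is the centre of its underside, the same point as tamper_face.
- pad: Squat black rubber foot pad, 104 x 104 x 14 mm, fixed flat on the counter; the tamper's resting place. Origin at the centre of its underside, so its top is 14 mm above the origin.
- test_button (a joint): Red push button on the cream test box on the left (box 100 x 150 mm, 64 mm high); travel in m, 0 when not pressed. Leave alone.
- focus_wheel: Chrome focus wheel, 54 mm across, 26 mm high, loose; origin under its centre. Leave alone.
- reel_cap0: Brown bakelite reel cap, 44 mm across, 17 mm high, loose; origin under its centre. Leave alone.
- reel_cap1: The other reel cap, same size, loose, between the tray and the pad; origin under its centre. Leave alone.
- lamp_shade: Frosted glass lamp shade standing on its wide rim, 124 mm across, 100 mm high, loose; origin under its centre. Leave alone.
- cleaner_bottle: Small amber glass bottle, 52 mm across, 110 mm high, loose; origin under its centre. Leave alone.
Mind the look-alikes: they are no part of the job. Leave any turquoise look-alike of the tamper alone.

How it is judged (in metres and radians):
On the way, in this order (a step that is already met when the one before it is completed fails the run):
1. the tamper is lifted clear of its rubber pad (z of tamper_face in the frame of pad above 0.05 m), for 0.1 s.
2. the four tablets of one channel (either) lie flat while the tamper presses on that channel with at least 13 N ((((z of tablet0_mid in the frame of tray_floor below 0.015 m and angle between the z axis of tablet0_mid and the z axis of tray_floor, either way round below 0.12 rad and horizontal distance between tablet0_mid and tray_floor below 0.085 m) and (z of tablet1_mid in the frame of tray_floor below 0.015 m and angle between the z axis of tablet1_mid and the z axis of tray_floor, either way round below 0.12 rad and horizontal distance between tablet1_mid and tray_floor below 0.085 m) and (z of tablet2_mid in the frame of tray_floor below 0.015 m and angle between the z axis of tablet2_mid and the z axis of tray_floor, either way round below 0.12 rad and horizontal distance between tablet2_mid and tray_floor below 0.085 m) and (z of tablet3_mid in the frame of tray_floor below 0.015 m and angle between the z axis of tablet3_mid and the z axis of tray_floor, either way round below 0.12 rad and horizontal distance between tablet3_mid and tray_floor below 0.085 m) and contact force between tamper_c0 and anything else above 13 N and z of tamper_face in the frame of tray_floor between 0.018 and 0.029 m and horizontal distance between tamper_face and tray_floor below 0.065 m and y of tamper_face in the frame of tray_floor below 0 m) or ((z of tablet4_mid in the frame of tray_floor below 0.015 m and angle between the z axis of tablet4_mid and the z axis of tray_floor, either way round below 0.12 rad and horizontal distance between tablet4_mid and tray_floor below 0.085 m) and (z of tablet5_mid in the frame of tray_floor below 0.015 m and angle between the z axis of tablet5_mid and the z axis of tray_floor, either way round below 0.12 rad and horizontal distance between tablet5_mid and tray_floor below 0.085 m) and (z of tablet6_mid in the frame of tray_floor below 0.015 m and angle between the z axis of tablet6_mid and the z axis of tray_floor, either way round below 0.12 rad and horizontal distance between tablet6_mid and tray_floor below 0.085 m) and (z of tablet7_mid in the frame of tray_floor below 0.015 m and angle between the z axis of tablet7_mid and the z axis of tray_floor, either way round below 0.12 rad and horizontal distance between tablet7_mid and tray_floor below 0.085 m) and contact force between tamper_c0 and anything else above 13 N and z of tamper_face in the frame of tray_floor between 0.018 and 0.029 m and horizontal distance between tamper_face and tray_floor below 0.065 m and y of tamper_face in the frame of tray_floor above 0 m))), for 0.8 s.
3. all eight tablets lie flat while the tamper presses on the bed with at least 13 N (z of each of tablet0_mid, tablet1_mid, tablet2_mid, tablet3_mid, tablet4_mid, tablet5_mid, tablet6_mid, tablet7_mid in the frame of tray_floor below 0.015 m and angle between the z axis of each of tablet0_mid, tablet1_mid, tablet2_mid, tablet3_mid, tablet4_mid, tablet5_mid, tablet6_mid, tablet7_mid and the z axis of tray_floor, either way round below 0.12 rad and horizontal distance between each of tablet0_mid, tablet1_mid, tablet2_mid, tablet3_mid, tablet4_mid, tablet5_mid, tablet6_mid, tablet7_mid and tray_floor below 0.085 m and contact force between tamper_c0 and anything else above 13 N and z of tamper_face in the frame of tray_floor between 0.018 and 0.029 m and horizontal distance between tamper_face and tray_floor below 0.065 m), for 0.8 s.
At the end, for the whole second after the job is handed in: All eight tablets lie flat (within 0.12 rad) in the tray with their centres less than 15 mm above its floor (12 mm when fully down), and the tamper stands upright (within 0.06 rad), at rest and let go on the rubber pad, its plate's centre within 15 mm of the pad's centre (z of each of tablet0_mid, tablet1_mid, tablet2_mid, tablet3_mid, tablet4_mid, tablet5_mid, tablet6_mid, tablet7_mid in the frame of tray_floor below 0.015 m and angle between the z axis of each of tablet0_mid, tablet1_mid, tablet2_mid, tablet3_mid, tablet4_mid, tablet5_mid, tablet6_mid, tablet7_mid and the z axis of tray_floor, either way round below 0.12 rad and horizontal distance between each of tablet0_mid, tablet1_mid, tablet2_mid, tablet3_mid, tablet4_mid, tablet5_mid, tablet6_mid, tablet7_mid and tray_floor below 0.085 m and horizontal distance between tamper_face and pad below 0.015 m and z of tamper_face in the frame of pad between 0.01 and 0.017 m and angle between tamper_face's own z axis and vertical below 0.06 rad and linear speed of tamper below 0.01 m/s and contact force between the fingers and tamper below 0.1 N); the robot touches nothing.
It fails at once if the tamper bears steadily (moving slower than 1 mm/s) on the tablets or tray with 25 N or more, or knocks on them with 80 N or more (horizontal distance between tamper_face and tray_floor below 0.12 m and (contact force between tamper_c0 and anything else above 80 N or (contact force between tamper_c0 and anything else above 25 N and linear speed of tamper below 0.001 m/s))).
It fails at once if the tamper is let go in the air, more than 10 mm above its pad (contact force between the fingers and tamper below 0.1 N and z of tamper_face in the frame of pad above 0.024 m).
It fails at once if the gripper touches a tablet (contact force between any of the fingers, the arm and tablet0 above 0.3 N or contact force between any of the fingers, the arm and tablet1 above 0.3 N or contact force between any of the fingers, the arm and tablet2 above 0.3 N or contact force between any of the fingers, the arm and tablet3 above 0.3 N or contact force between any of the fingers, the arm and tablet4 above 0.3 N or contact force between any of the fingers, the arm and tablet5 above 0.3 N or contact force between any of the fingers, the arm and tablet6 above 0.3 N or contact force between any of the fingers, the arm and tablet7 above 0.3 N).
It fails at once if a loose bystander is moved by more than 12 mm (distance of any of focus_wheel, reel_cap0, reel_cap1, lamp_shade, cleaner_bottle from where it was at the start of the episode above 0.012 m).
It fails at once if the test box's button is pressed (value of joint test_button above 0.002 m).
It also fails if it takes over 72 s, if anything falls off the work surface, if the arm or the gripper's body presses on something with over 40 N, if the wrist force passes 120 N, or if a joint passes its speed limit or range.

ROBOT

A 6-joint arm with a two-finger parallel gripper is mounted at the origin on the work surface. World frame = base frame: x ahead of the robot, y to its left, z up, the work surface at z = 0. Lengths are in m, angles in degrees, forces in N, time in s.
With the tool pointing down it reaches from about 0.4 to 0.825 m from the base axis. Payload 7 kg.
Tool frame: the origin (TCP) lies midway between the tips of the shut fingers; the grasp point (between the pads) lies 19 mm behind it; z points along the fingers, y is the line along which they close (so a half turn about z gives the same grasp; the last joint's range is limited). The gripper opens to 88 mm and grips with 3 to 60 N. Pads are 19 mm wide; open, the fingers measure 130 mm over their backs; the gripper's body (78 mm by 193 mm) begins 47 mm behind the grasp point.
Start: joints at [86.981, 20.546, 0.682, 0, -70.136, -16.507], TCP at [0.226, 0.636, 0.227] pointing down, gripper open.
Joint ranges: [-176.03, 176.03], [-82.01, 121.73], [-58.28, 71.71], [-173.87, 95.51], [-174.79, -0.11], [-173.66, 173.66]. Speed limits (degrees/s): [136.94, 136.94, 172.46, 180, 180, 180].

INTERFACE

Orientations are given as [roll, pitch, yaw] about the fixed x, y, z axes, in that order (R = Rz(yaw) Ry(pitch) Rx(roll)).
In Python, from plant import telemetry, viewer, workorder gives the robot as it stands. The module is installed in compiled form; this text tells all that it offers.
- The arm moves only by the tool carry_out, never from a script. Its argument "rows" is a list of rows, each a list of 6 numbers: the shift along the tool's x, y, z in m, then the turn, a rotation vector about the tool's x, y, z in rad. In form: [[tx, ty, tz, ax, ay, az], ...]. A call has 1 to 8 rows; each row is the pose to reach, as a shift and turn from the pose commanded when the call began, along the tool's axes at that moment; what a row does not reach only later rows make up. A row lasts 1/8 s, in which the tool goes at most 62.5 mm and 10.7 degrees, less where a joint would pass 70% of its speed; a pose out of reach is approached as far as the arm can. A call with a gripper value outside its range is refused whole. "grip" is the gripper's target within -1 to 1 (fully open at 1, half-way at 0, shut at -1), set as the call begins (left out, the last holds). The fingers move at their own pace and stop on an object; the grip force is fixed at half the most. Time passes only in rows, so rows that repeat a pose let the fingers close. It gives the time, the measured TCP pose, the force, the opening and the grip force at its end, in the units of the state.
- telemetry.get_obs(): the state, without advancing time (a new reading comes with each control period).
- viewer.snapshot(name): name is "scene" or "top" or "wrist"; returns the picture (480x640x3 uint8, red, green, blue); there is no depth.
- viewer.camera_info(name): a dict with "intrinsics" (3x3 intrinsics, pixels), "extrinsics" (4x4, takes a point from camera to world coordinates); the wrist camera has in their place "tool_from_camera" (4x4, takes a point from camera to tool coordinates, whose origin is the TCP and whose axes are the flange's). Camera axes: x right, y down, z forward; pixel columns grow to the right and rows downward; lengths in m; the calibration is good to about 2 mm. A picture is of the moment at which its call begins: read the wrist's pose just before it. camera_info takes no time and is no camera call.
- workorder.close_job(): hands the job in; it is judged then, once.
The state is a dict: "clock": time; "joint_pos": joint angles; "qvel": joint speeds; "tau": joint torques, N m; "tool_pos": TCP position; "orientation": TCP orientation; "force": force on the tool from outside, world axes, zero at the start; "moment": the same for the moment, N m; "opening": finger opening in m; "gripper_force": force on a finger pad.
Only numpy, scipy, OpenCV 4.12 (cv2) and the standard library are available. Lean on these libraries where they do the work, as an engineer would, in place of code of your own. Each camera call takes 0.05 s, during which the arm holds its last target. There are 200 camera calls.

## Working session

There is one attempt and no reset: what is moved stays moved. The work goes in short steps, Python scripts to look and compute and a tool call to move; the robot and the scene stay as the last step left them, time stands still between calls to the robot, and variables do not carry over. Pictures are saved under pics/ and viewed, at most 10 in all, crops included, and the job is handed in when it is done.

Besides the shell and the picture viewer there is one more tool, called after "Call:" by a JSON object that holds its "name" and its "arguments", one argument or row to a line. carry_out: Moves the arm, as the interface text tells. Its arguments: {"type":"object","properties":{"rows":{"type":"array"},"grip":{"type":"number"}},"required":["rows"]}

```bash
mkdir -p pics; ls
python3 - <<'E'
from plant import telemetry, viewer
import cv2,numpy as np
o=telemetry.get_obs();print(o)
for n in ["scene","top"]:
    im=viewer.snapshot(n);cv2.imwrite(f"pics/{n}0.png",im[:,:,::-1]);print(n,viewer.camera_info(n))
cv2.imwrite("pics/w0.png",viewer.snapshot("wrist")[:,:,::-1]);print(viewer.camera_info("wrist"))
E
```

```text
pics
{'clock': 0.0, 'joint_pos': array([ 8.69818171e+01,  2.05894205e+01,  6.32342392e-01, -2.08323207e-02,
       -7.01360947e+01, -1.65075153e+01]), 'qvel': array([-0.04467043, -0.02520589, -0.06684088, -0.03891595, -0.12709212,
        0.13074958]), 'tau': array([ 1.12979040e-03, -5.82721853e+01,  2.93051022e+01,  6.99689895e+00,
        6.87344917e-03, -1.71944484e-04]), 'tool_pos': array([0.22545469, 0.63569651, 0.22563232]), 'orientation': array([ 1.79905103e+02, -7.70034361e-03, -1.95327863e+01]), 'force': array([ 0.13408782,  0.08782729, -0.38471575]), 'moment': array([-0.00576866,  0.00888887, -0.00927636]), 'gripper_force': 0.0, 'opening': 0.08766238516246}
scene {'intrinsics': array([[487.47435919,   0.        , 311.93930686],
       [  0.        , 487.47435919, 239.63789537],
       [  0.        ,   0.        ,   1.        ]]), 'extrinsics': array([[ 0.8597092 ,  0.42420158, -0.2845226 ,  0.91826864],
       [ 0.51050701, -0.69525875,  0.50596231, -0.58464721],
       [ 0.01681318, -0.58023123, -0.81427823,  1.05630355],
       [ 0.        ,  0.        ,  0.        ,  1. 
[... 373 characters left out ...]
    [ 8.74848971e-03, -1.35982762e-01, -9.90672576e-01,
         1.43082825e+00],
       [ 0.00000000e+00,  0.00000000e+00,  0.00000000e+00,
         1.00000000e+00]])}
{'intrinsics': array([[426.61992638,   0.        , 319.52859021],
       [  0.        , 426.61992638, 239.14428406],
       [  0.        ,   0.        ,   1.        ]]), 'tool_from_camera': array([[ 7.39999713e-05, -9.52023713e-01, -3.06024254e-01,
         8.23163914e-02],
       [ 9.99999954e-01,  1.60522349e-04, -2.57564927e-04,
         5.87196492e-04],
       [ 2.94331650e-04, -3.06024221e-01,  9.52023681e-01,
        -1.57576536e-01],
       [ 0.00000000e+00,  0.00000000e+00,  0.00000000e+00,
         1.00000000e+00]])}
```

View pics/top0.png

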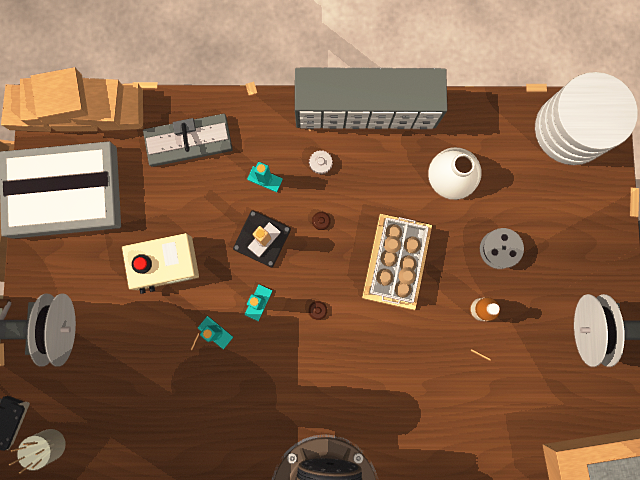

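View pics/scene0.png

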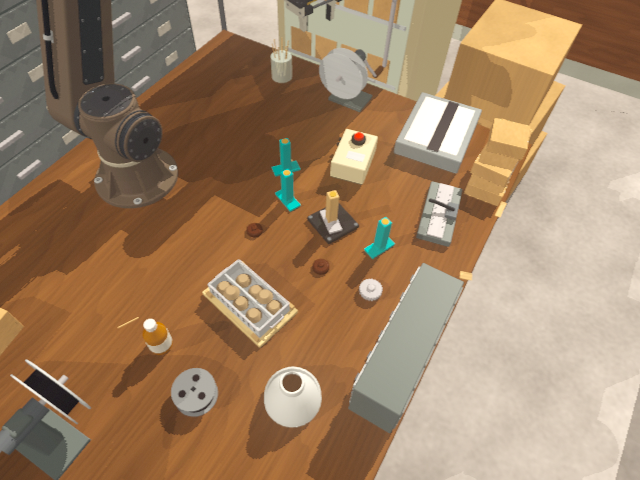

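Top view: the tamper stands on the black pad at (263,236), the tray is at (398,262), and reel cap 1 is at (321,220). The turquoise look-alikes are at (265,176), (258,302) and (214,332). In the scene view the tamper (wood and steel on the black pad) is at (333,215). It is the only non-turquoise one and the only one on a pad, so it is the one meant. I'll confirm that in a crop and measure.

```bash
cat > h.py <<'E'
import numpy as np, cv2
from scipy.spatial.transform import Rotation as R
from plant import telemetry, viewer
def cam(name,o=None):
    c=viewer.camera_info(name)
    if name!="wrist": return c["intrinsics"],c["extrinsics"]
    T=np.eye(4);T[:3,:3]=R.from_euler("xyz",o["orientation"],degrees=True).as_matrix();T[:3,3]=o["tool_pos"]
    return c["intrinsics"],T@c["tool_from_camera"]
def rays(KE,uv):
    K,E=KE;uv=np.atleast_2d(uv).astype(float)
    d=np.c_[uv,np.ones(len(uv))]@np.linalg.inv(K).T@E[:3,:3].T
    return E[:3,3],d/np.linalg.norm(d,axis=1,keepdims=True)
def plane(KE,uv,z):
    o,d=rays(KE,uv);return o+d*((z-o[2])/d[:,2:])
def tri(views): # [(KE,uv),...]
    A=np.zeros((3,3));b=np.zeros(3)
    for KE,uv in views:
        o,d=rays(KE,uv);P=np.eye(3)-np.outer(d[0],d[0]);A+=P;b+=P@o
    p=np.linalg.solve(A,b)
    return p,[float(np.linalg.norm(np.cross(p-rays(KE,uv)[0],rays(KE,uv)[1][0]))) for KE,uv in views]
def shot(name,png=None):
    o=telemetry.get_obs();im=viewer.snapshot(name)[:,:,::-1].copy()
    if png: cv2.imwrite("pics/"+png,im)
    return im,cam(name,o)
E
python3 - <<'E'
from h import *
t=cv2.imread("pics/top0.png");s=cv2.imread("pics/scene0.png");w=cv2.imread("pics/w0.png")
a=cv2.resize(t[200:275,225:300],(400,400),interpolation=cv2.INTER_CUBIC)
b=cv2.resize(s[180:255,295:370],(400,400),interpolation=cv2.INTER_CUBIC)
cv2.imwrite("pics/crop1.png",np.hstack([a,b]))
def wood(im,r):
    x0,y0,x1,y1=r;c=cv2.cvtColor(im[y0:y1,x0:x1],cv2.COLOR_BGR2HSV)
    m=cv2.inRange(c,(8,90,170),(30,255,255));n,l,st,ce=cv2.connectedComponentsWithStats(m);
    for i in range(1,n):
        if st[i,4]>8: print(st[i]+[x0,y0,0,0,0],ce[i]+[x0,y0])
wood(t,(225,200,300,275));print();wood(s,(295,180,370,255))
KT,KS=cam("top"),cam("scene")
print("pad~",plane(KT,[[263,238]],.014),"tray~",plane(KT,[[398,262]],.03))
E
```

```text
[253 226  15  19 149] [259.73825503 233.85234899]

[295 180  23  14 195] [304.37948718 184.91282051]
[353 185  12  19  53] [358.67924528 193.        ]
[363 184   7  12  24] [366.79166667 188.70833333]
[325 190  14  33 307] [331.34527687 204.70032573]
[367 201   3   9  17] [368.47058824 205.47058824]
[351 205   3   7  10] [351.9 208.3]
[336 218  34  37 396] [355.36111111 238.98737374]
[358 233  12  22  58] [364.93103448 244.20689655]
[314 246  11   9  46] [319.93478261 250.95652174]
pad~ [[0.56844195 0.14504195 0.014     ]] tray~ [[ 0.51124297 -0.16818507  0.03      ]]
```

View pics/crop1.png

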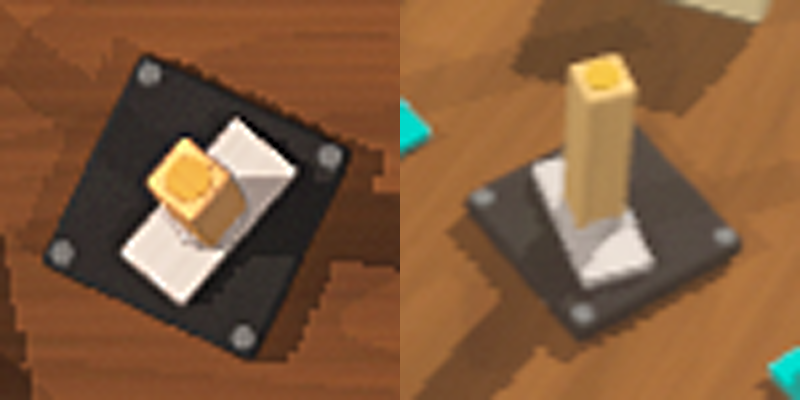

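The crop confirms the tamper: wooden handle and steel plate on the black pad, with its handle top at top-view (260.6,233.8) and scene (332.9,194.6). The plate's yaw is about −41° and the pad's about −26°. Now I'll move to bring the wrist camera over the pad.

Run:
```python
from h import *
KT,KS=cam("top"),cam("scene")
print("handle top",tri([(KT,[260.6,233.75]),(KS,[332.9,194.6])]))
f=lambda a:[225+a[0]/5.333,200+a[1]/5.333]
P=plane(KT,[f(a) for a in [(148,55),(348,155),(250,357),(46,262)]],.014);print("pad",P.mean(0),np.linalg.norm(np.diff(P,axis=0),axis=1))
```

```text
handle top (array([0.56497347, 0.1422634 , 0.12232218]), [0.0011937923724337158, 0.0011937923724337225])
pad [0.56664398 0.14704124 0.014     ] [0.09912884 0.09854212 0.0988389 ]
```

Call:
{"name": "carry_out", "arguments": {
  "rows": [
    [0.047,0.082,-0.0375,0,0,0.17],
    [0.094,0.164,-0.075,0,0,0.34],
    [0.094,0.164,-0.075,0,0,0.5],
    [0.17,0.21,-0.075,0,0,0.65],
    [0.24,0.26,-0.075,0,0,0.8],
    [0.3,0.3,-0.075,0,0,0.95],
    [0.36,0.34,-0.075,0,0,1.1],
    [0.4,0.38,-0.075,0,0,1.3]
  ]
}}

```text
clock: 1.15
tool_pos: [0.4363, 0.2068, 0.3015]
orientation: [-180.0, 0.0, -93.6]
force: [1.1, 1.4, -0.2]
opening: 0.0877
gripper_force: 0.0
```

Call:
{"name": "carry_out", "arguments": {
  "rows": [
    [0.055,-0.045,0,0,0,0.18],
    [0.112,-0.091,0,0,0,0.36],
    [0.112,-0.091,0,0,0,0.54],
    [0.112,-0.091,0,0,0,0.65],
    [0.112,-0.091,0,0,0,0.65]
  ]
}}

```text
clock: 1.78
tool_pos: [0.5199, 0.0911, 0.301]
orientation: [180.0, -0.0, -130.5]
force: [-0.4, -0.4, -0.3]
opening: 0.0875
gripper_force: 0.0
```

Run:
```python
from h import *
im,KE=shot("wrist","w1.png");o=telemetry.get_obs();print(o["tool_pos"],o["orientation"])
np.savez("w1.npz",K=KE[0],E=KE[1])
```

```text
[0.51978509 0.09147846 0.30117455] [ 1.79987310e+02 -1.80284526e-02 -1.30406944e+02]
```

View pics/w1.png

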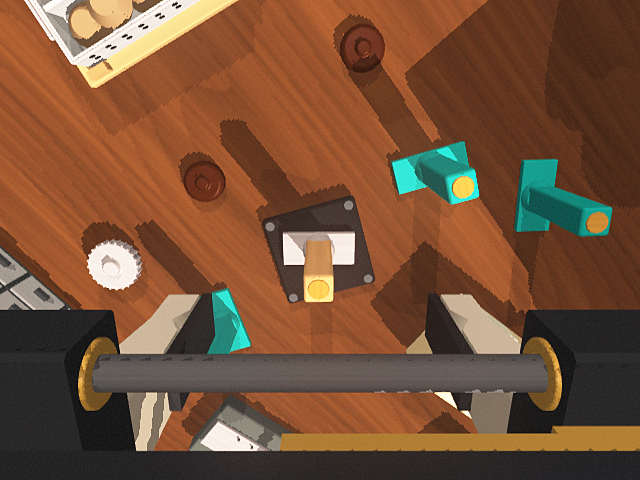

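The wrist view shows the tamper's plate corners at about (283,231)–(355,264), lying parallel to the image. Its handle top is at (318,289), the pad at (262–375,197–303), and reel cap 1 at (204,181). Next I measure those and move on to the tray view.

Run:
```python
from h import *
d=np.load("w1.npz");KE=(d["K"],d["E"]);im=cv2.imread("pics/w1.png")
x0,y0,x1,y1=250,185,385,312
c=im[y0:y1,x0:x1];hsv=cv2.cvtColor(c,cv2.COLOR_BGR2HSV)
def hull(m):
    m=cv2.morphologyEx(m,cv2.MORPH_OPEN,np.ones((3,3)))
    k=max(cv2.findContours(m,cv2.RETR_EXTERNAL,cv2.CHAIN_APPROX_NONE)[0],key=cv2.contourArea)
    return cv2.convexHull(k)
plate=cv2.inRange(hsv,(0,0,110),(179,55,255));hp=hull(plate)
r=cv2.boxPoints(cv2.minAreaRect(hp))+[x0,y0];P=plane(KE,r,.022)
print("plate px",r.round(1).tolist(),"mid",P.mean(0),"sides",np.linalg.norm(P-np.roll(P,1,0),axis=1))
e=P-np.roll(P,1,0);i=np.argmax(np.linalg.norm(e,axis=1));print("yaw",np.degrees(np.arctan2(e[i,1],e[i,0])))
dark=cv2.inRange(c,(0,0,0),(75,75,75));dark|=plate
sat=hsv[...,1];dark[sat>110]=0
h=hull(dark);r=cv2.boxPoints(cv2.minAreaRect(h))+[x0,y0];Q=plane(KE,r,.014)
print("pad px",r.round(1).tolist(),"mid",Q.mean(0),np.linalg.norm(Q-np.roll(Q,1,0),axis=1));e=Q-np.roll(Q,1,0);print("yaw",np.degrees(np.arctan2(e[:,1],e[:,0])))
top=cv2.inRange(hsv,(10,60,190),(35,255,255));b=cv2.boundingRect(hull(top));print("handle box",np.array(b)+[x0,y0,0,0])
KT,KS=cam("top"),cam("scene")
print("handle top",tri([(KT,[260.6,233.75]),(KS,[332.9,194.6]),(KE,[318.5,289.5])]),plane(KE,[318.5,289.5],.126))
```

```text
plate px [[283.0, 232.0], [354.0, 232.0], [354.0, 264.0], [283.0, 264.0]] mid [0.56308272 0.14138069 0.022     ] sides [0.03662864 0.07591274 0.03663117 0.07777513]
yaw -40.55167499376248
pad px [[261.6, 218.8], [352.7, 194.5], [369.9, 259.0], [278.8, 283.3]] mid [0.56101049 0.13393308 0.014     ] [0.07726127 0.10109506 0.07573709 0.10616136]
yaw [-118.33526604  154.70826614   65.43046928  -24.52467284]
handle box [304 240  30  62]
handle top (array([0.56489703, 0.14281487, 0.12230113]), [0.0015330885156240222, 0.0009929663857146116, 0.0009321201458694812]) [[0.56382323 0.14252144 0.126     ]]
```

Call:
{"name": "carry_out", "arguments": {
  "rows": [
    [0.06,0,0,0,0,0],
    [0.12,-0.02,0,0,0,-0.15],
    [0.17,-0.03,0,0,0,-0.3],
    [0.18,-0.05,0,0,0,-0.45],
    [0.18,-0.05,0,0,0,-0.54],
    [0.18,-0.05,0,0,0,-0.54]
  ]
}}

```text
clock: 2.58
tool_pos: [0.4408, -0.0776, 0.3015]
orientation: [-180.0, 0.0, -99.5]
force: [0.0, -0.1, 0.0]
opening: 0.0875
gripper_force: 0.0
```

Run:
```python
from h import *
im,KE=shot("wrist","w2.png");o=telemetry.get_obs();print(o["tool_pos"],o["orientation"])
np.savez("w2.npz",K=KE[0],E=KE[1])
```

```text
[ 0.44084277 -0.0774078   0.30146023] [-1.79989115e+02  8.03384538e-03 -9.95901279e+01]
```

View pics/w2.png

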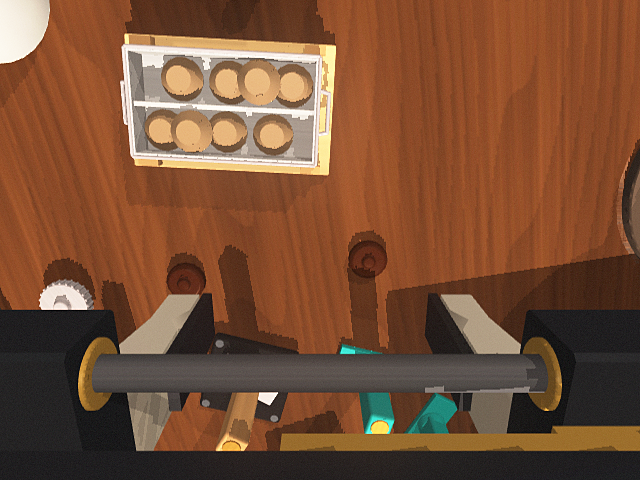

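Run:
```python
from h import *
im=cv2.imread("pics/w2.png")
cv2.imwrite("pics/crop2.png",cv2.resize(im[30:180,115:340],(800,533),interpolation=cv2.INTER_CUBIC))
d=np.load("w1.npz");KE=(d["K"],d["E"])
Q=plane(KE,[(262,222),(354,197),(374,278),(285,303)],.014);print("pad",Q.mean(0),np.linalg.norm(Q-np.roll(Q,1,0),axis=1))
```

```text
pad [0.567167   0.14638592 0.014     ] [0.09915138 0.10249701 0.09625021 0.10579517]
```

View pics/crop2.png

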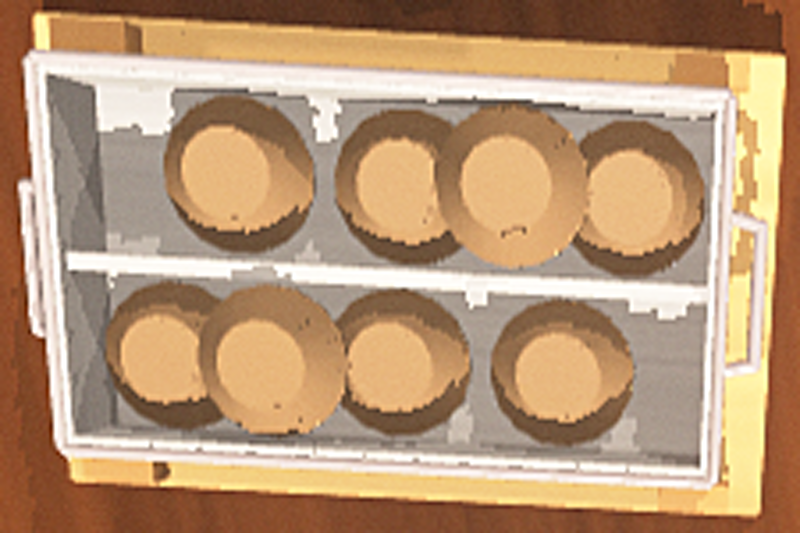

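The crop shows the tray rim's outer corners at (28,55), (733,92), (715,485) and (62,450), and the rib from (62,262) to (708,292). The riding tablets are at (512,185) in the far channel and (273,360) in the near one.

Run:
```python
from h import *
d=np.load("w2.npz");KE=(d["K"],d["E"])
f=lambda a:np.array(a)/3.5556+[115,30]
C=plane(KE,f([(28,53),(733,92),(715,487),(62,452)]),.048);e=np.roll(C,-1,0)-C
print(C.round(4),C.mean(0),np.linalg.norm(e,axis=1),np.degrees(np.arctan2(e[:,1],e[:,0])))
Rb=plane(KE,f([(62,262),(708,292)]),.048);r=Rb[1]-Rb[0];print("rib mid",Rb.mean(0),np.linalg.norm(r),np.degrees(np.arctan2(r[1],r[0])))
c=(C.mean(0)+Rb.mean(0))[:2]/2
yaw=np.arctan2(r[1],r[0]);ex=np.array([np.cos(yaw),np.sin(yaw)]);ey=np.array([-ex[1],ex[0]])
def rel(n,uv,z):
    p=plane(KE,f(uv),z)[:,:2]-C.mean(0)[:2];print(n,np.c_[p@ex,p@ey].round(4).tolist())
rel("flat",[(225,172),(398,184),(632,190),(165,358),(390,365),(557,372)],.040)
rel("riders",[(506,177),(260,364)],.053)
s=telemetry.get_obs();print(s["tool_pos"],s["orientation"])
t=np.array([.5635,.142,.099+.019]);print("tool delta to grasp",R.from_euler("xyz",s["orientation"],degrees=True).inv().apply(t-s["tool_pos"]))
```

```text
[[ 0.5893 -0.2359  0.048 ]
 [ 0.4181 -0.1982  0.048 ]
 [ 0.439  -0.1019  0.048 ]
 [ 0.6101 -0.14    0.048 ]] [ 0.51410671 -0.16897127  0.048     ] [0.17529521 0.09853163 0.17529917 0.09812894] [ 167.57330582   77.73693947  -12.55830914 -102.26443161]
rib mid [ 0.51399396 -0.16935947  0.048     ] 0.16699728141503273 167.9476995831679
flat [[-0.0427, 0.0244], [0.002, 0.0235], [0.0627, 0.0247], [-0.0614, -0.0232], [-0.0011, -0.0224], [0.0437, -0.0222]]
riders [[0.0318, 0.0259], [-0.0322, -0.0226]]
[ 0.44084277 -0.0774078   0.30146023] [-1.79989115e+02  8.03384538e-03 -9.95901279e+01]
tool delta to grasp [-0.23675035 -0.08435512  0.18350945]
```

The tray measures 175×98 mm against the given 176×98, centred at (0.514,−0.169) with yaw −12.3°. The riders are at x=+32 mm in the far channel and −32 mm in the near one. Now I go above the tamper.

Call:
{"name": "carry_out", "arguments": {
  "rows": [
    [-0.055,-0.02,0.01,0,0,0.15],
    [-0.11,-0.04,0.03,0,0,0.3],
    [-0.17,-0.06,0.05,0,0,0.45],
    [-0.22,-0.08,0.07,0,0,0.54],
    [-0.237,-0.0845,0.08,0,0,0.54],
    [-0.237,-0.0845,0.1,0,0,0.54],
    [-0.237,-0.0845,0.1,0,0,0.54]
  ],
  "grip": 1
}}

```text
clock: 3.5
tool_pos: [0.5626, 0.1419, 0.1999]
orientation: [179.9, -0.2, -130.5]
force: [0.1, -0.2, 0.2]
opening: 0.0876
gripper_force: 0.0
```

Run:
```python
from h import *
im,KE=shot("wrist","w3.png");o=telemetry.get_obs();print(o["tool_pos"],o["orientation"])
c=im[300:480,200:440];cv2.imwrite("pics/crop3.png",im[220:480,120:520])
K,E=KE
p=np.linalg.inv(E)@np.array([.5638,.1425,.126,1]);q=K@p[:3];print("expected handle top px",q[:2]/q[2])
```

```text
[0.56329506 0.1417895  0.20129694] [ 1.79993338e+02 -7.39255220e-02 -1.30502664e+02]
expected handle top px [317.07169114 257.75457119]
```

View pics/crop3.png

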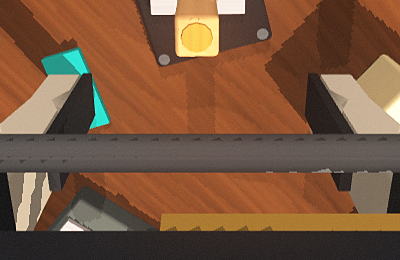

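The handle top is at (317,258), just as predicted, and the fingers straddle it. Descend and grasp.

Call:
{"name": "carry_out", "arguments": {
  "rows": [
    [0,0,0.03,0,0,0],
    [0,0,0.06,0,0,0],
    [0,0,0.075,0,0,0],
    [0,0,0.083,0,0,0],
    [0,0,0.083,0,0,0]
  ]
}}

```text
clock: 4.18
tool_pos: [0.564, 0.1419, 0.1188]
orientation: [-180.0, 0.0, -130.5]
force: [-0.3, -1.0, 0.4]
opening: 0.0877
gripper_force: 0.0
```

Call:
{"name": "carry_out", "arguments": {
  "rows": [
    [0,0,0,0,0,0],
    [0,0,0,0,0,0],
    [0,0,0,0,0,0],
    [0,0,0,0,0,0],
    [0,0,0,0,0,0],
    [0,0,0,0,0,0]
  ],
  "grip": -1
}}

```text
clock: 4.92
tool_pos: [0.5638, 0.1419, 0.1184]
orientation: [180.0, -0.0, -130.5]
force: [0.4, -0.2, 0.2]
opening: 0.0329
gripper_force: 0.0
```

Call:
{"name": "carry_out", "arguments": {
  "rows": [
    [0,0,0,0,0,0],
    [0,0,0,0,0,0],
    [0,0,0,0,0,0],
    [0,0,0,0,0,0]
  ]
}}

```text
clock: 5.42
tool_pos: [0.5638, 0.1418, 0.1184]
orientation: [-180.0, 0.0, -130.5]
force: [0.3, -0.0, -0.2]
opening: 0.0256
gripper_force: 30.0
```

Call:
{"name": "carry_out", "arguments": {
  "rows": [
    [0,0,-0.03,0,0,0],
    [0,0,-0.07,0,0,0],
    [0,0,-0.1,0,0,0],
    [0.03,-0.015,-0.1,0,0,-0.05],
    [0.08,-0.04,-0.1,0,0,-0.15],
    [0.13,-0.065,-0.1,0,0,-0.25],
    [0.18,-0.09,-0.1,0,0,-0.35],
    [0.23,-0.115,-0.1,0,0,-0.45]
  ]
}}

```text
clock: 6.42
tool_pos: [0.5004, -0.1089, 0.2178]
orientation: [179.9, 0.0, -104.6]
force: [0.6, -0.7, -3.6]
opening: 0.0255
gripper_force: 30.0
```

Run:
```python
from h import *
s=telemetry.get_obs();print(s["tool_pos"],s["orientation"],s["force"],s["opening"])
t=np.array([.4797,-.1856,s["tool_pos"][2]]);print(R.from_euler("xyz",s["orientation"],degrees=True).inv().apply(t-s["tool_pos"]))
```

```text
[ 0.50036183 -0.10890003  0.21782127] [ 1.79935913e+02  1.91475141e-02 -1.04550862e+02] [ 0.55009149 -0.68662639 -3.59487136] 0.025498584256529518
[ 7.94308809e-02  7.29077155e-04 -2.57292994e-05]
```

Call:
{"name": "carry_out", "arguments": {
  "rows": [
    [0.04,0.001,0,0,0,-0.03],
    [0.07,0.001,0,0,0,-0.042],
    [0.081,0.0015,0,0,0,-0.042],
    [0.081,0.0015,0,0,0,-0.042],
    [0.081,0.0015,0,0,0,-0.042]
  ]
}}

```text
clock: 7.05
tool_pos: [0.4797, -0.1849, 0.2181]
orientation: [180.0, 0.0, -102.3]
force: [0.3, -1.0, -3.4]
opening: 0.0255
gripper_force: 30.0
```

Run:
```python
from h import *
im,KE=shot("wrist","w4.png");s=telemetry.get_obs();print(s["tool_pos"],s["orientation"],s["force"])
np.savez("w4.npz",K=KE[0],E=KE[1])
cv2.imwrite("pics/crop4.png",cv2.resize(im[60:360,120:520],(800,600),interpolation=cv2.INTER_CUBIC))
```

```text
[ 0.47983833 -0.1847894   0.2182302 ] [ 1.79988387e+02  1.20904805e-02 -1.02301926e+02] [-0.27859348  1.04402819 -3.19637408]
```

View pics/crop4.png

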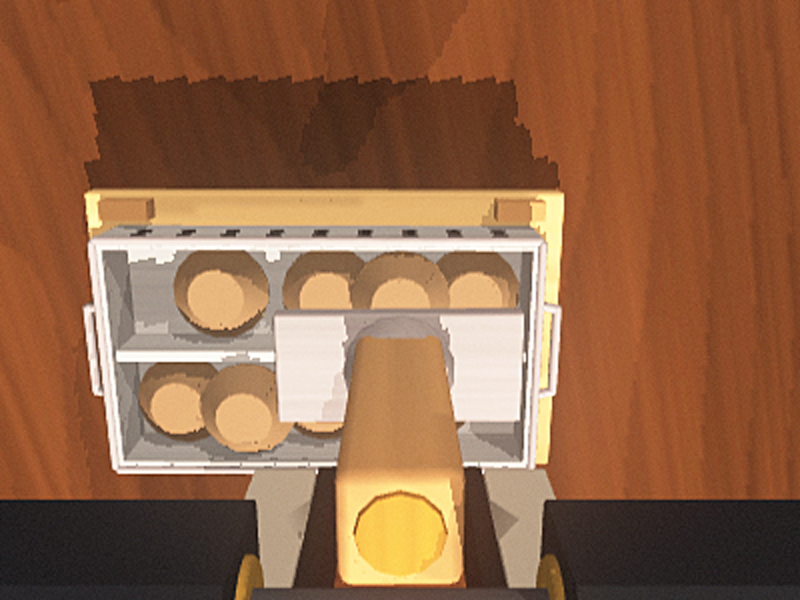

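The hover view shows the plate parallel to the tray, over the far channel. The rim's outer corners are at crop (90,240), (546,239), (530,470) and (115,471). I check the tray's position and height from the two wrist views.

Run:
```python
from h import *
d=np.load("w4.npz");KE=(d["K"],d["E"]);d=np.load("w2.npz");K2=(d["K"],d["E"])
f=lambda a:np.array(a)/2+[120,60]
g=lambda a:np.array(a)/3.5556+[115,30]
A=f([(90,239),(546,239),(530,471),(114,472)]);B=g([(28,53),(733,92),(715,487),(62,452)])
C=plane(KE,A,.048);e=np.roll(C,-1,0)-C
print(C.mean(0),np.linalg.norm(e,axis=1),np.degrees(np.arctan2(e[:,1],e[:,0])))
for a,b in zip(A,B): print(tri([(KE,a),(K2,b)])[0].round(4))
P=plane(KE,f([(275,314),(521,313),(520,421),(278,422)]),.122);e=np.roll(P,-1,0)-P
print("plate top",P.mean(0),np.linalg.norm(e,axis=1),np.degrees(np.arctan2(e[:,1],e[:,0])))
```

```text
[ 0.51455126 -0.16941008  0.048     ] [0.17604543 0.09830221 0.17533674 0.0987359 ] [ 167.67031074   76.76803774  -12.18514977 -102.81639308]
[ 0.5898 -0.2361  0.0468]
[ 0.4177 -0.1983  0.0473]
[ 0.4394 -0.1013  0.0446]
[ 0.6107 -0.14    0.048 ]
plate top [ 0.4790545  -0.18345471  0.122     ] [0.07556413 0.03571379 0.07743934 0.0357204 ] [ 167.9089359    79.66971507  -12.07996705 -103.33883429]
```

Call:
{"name": "carry_out", "arguments": {
  "rows": [
    [0.0012,-0.0003,0.02,0,0,0],
    [0.0012,-0.0003,0.04,0,0,0],
    [0.0012,-0.0003,0.048,0,0,0],
    [0.0012,-0.0003,0.05,0,0,0],
    [0.0012,-0.0003,0.05,0,0,0]
  ]
}}

```text
clock: 7.72
tool_pos: [0.4802, -0.1867, 0.1689]
orientation: [-180.0, -0.0, -102.3]
force: [0.1, 0.1, -3.2]
opening: 0.0254
gripper_force: 30.0
```

Call:
{"name": "carry_out", "arguments": {
  "rows": [
    [0,0,0.001,0,0,0],
    [0,0,0.002,0,0,0],
    [0,0,0.003,0,0,0]
  ]
}}

```text
clock: 8.1
tool_pos: [0.4797, -0.1869, 0.1655]
orientation: [-180.0, 0.0, -102.4]
force: [0.4, -0.1, -4.3]
opening: 0.0253
gripper_force: 30.0
```

Call:
{"name": "carry_out", "arguments": {
  "rows": [
    [0,0,0.001,0,0,0],
    [0,0,0.002,0,0,0],
    [0,0,0.003,0,0,0]
  ]
}}

```text
clock: 8.48
tool_pos: [0.4796, -0.1869, 0.1623]
orientation: [180.0, -0.0, -102.3]
force: [0.0, 0.7, -3.3]
opening: 0.0257
gripper_force: 30.0
```

Call:
{"name": "carry_out", "arguments": {
  "rows": [
    [0,0,0.001,0,0,0],
    [0,0,0.002,0,0,0]
  ]
}}

```text
clock: 8.72
tool_pos: [0.4796, -0.1869, 0.1603]
orientation: [180.0, -0.0, -102.4]
force: [-0.6, 0.0, -3.8]
opening: 0.0259
gripper_force: 30.0
```

Call:
{"name": "carry_out", "arguments": {
  "rows": [
    [0,0,0.001,0,0,0],
    [0,0,0.002,0,0,0]
  ]
}}

```text
clock: 8.98
tool_pos: [0.4797, -0.1869, 0.1584]
orientation: [-180.0, -0.0, -102.3]
force: [0.3, -0.2, -3.3]
opening: 0.0255
gripper_force: 30.0
```

Call:
{"name": "carry_out", "arguments": {
  "rows": [
    [0,0,0.001,0,0,0],
    [0,0,0.0015,0,0,0]
  ]
}}

```text
clock: 9.22
tool_pos: [0.4796, -0.1869, 0.1568]
orientation: [180.0, -0.0, -102.3]
force: [-0.7, -0.9, -3.8]
opening: 0.0254
gripper_force: 30.0
```

Call:
{"name": "carry_out", "arguments": {
  "rows": [
    [0,0,0.001,0,0,0],
    [0,0,0.002,0,0,0]
  ]
}}

```text
clock: 9.48
tool_pos: [0.4799, -0.1869, 0.155]
orientation: [-180.0, 0.0, -102.3]
force: [1.4, -0.1, -2.7]
opening: 0.0255
gripper_force: 30.0
```

Call:
{"name": "carry_out", "arguments": {
  "rows": [
    [0,0,0.001,0,0,0]
  ]
}}

```text
clock: 9.6
tool_pos: [0.4799, -0.1869, 0.154]
orientation: [-180.0, 0.0, -102.3]
force: [0.9, -0.3, -1.2]
opening: 0.0255
gripper_force: 30.0
```

Call:
{"name": "carry_out", "arguments": {
  "rows": [
    [0,0,0.001,0,0,0]
  ]
}}

```text
clock: 9.72
tool_pos: [0.4802, -0.1869, 0.1532]
orientation: [-179.9, 0.0, -102.3]
force: [1.4, -0.5, -0.6]
opening: 0.0253
gripper_force: 30.0
```

Call:
{"name": "carry_out", "arguments": {
  "rows": [
    [0,0,0.001,0,0,0]
  ]
}}

```text
clock: 9.85
tool_pos: [0.4803, -0.1869, 0.1523]
orientation: [-179.9, 0.0, -102.3]
force: [1.7, -0.5, -1.0]
opening: 0.0256
gripper_force: 30.0
```

Call:
{"name": "carry_out", "arguments": {
  "rows": [
    [0,0,0.001,0,0,0]
  ]
}}

```text
clock: 9.98
tool_pos: [0.4799, -0.1869, 0.151]
orientation: [-180.0, 0.0, -102.3]
force: [1.1, -0.0, -0.6]
opening: 0.0258
gripper_force: 30.0
```

Call:
{"name": "carry_out", "arguments": {
  "rows": [
    [0,0,0.001,0,0,0]
  ]
}}

```text
clock: 10.1
tool_pos: [0.4797, -0.1868, 0.1498]
orientation: [-180.0, 0.0, -102.3]
force: [1.5, -0.4, -1.0]
opening: 0.0254
gripper_force: 30.0
```

Call:
{"name": "carry_out", "arguments": {
  "rows": [
    [0,0,0.001,0,0,0],
    [0,0,0.002,0,0,0]
  ]
}}

```text
clock: 10.35
tool_pos: [0.4797, -0.1869, 0.1478]
orientation: [-180.0, -0.0, -102.3]
force: [1.1, -0.5, -0.5]
opening: 0.0259
gripper_force: 30.0
```

Call:
{"name": "carry_out", "arguments": {
  "rows": [
    [0,0,0.001,0,0,0]
  ]
}}

```text
clock: 10.48
tool_pos: [0.4796, -0.1868, 0.1468]
orientation: [180.0, -0.0, -102.3]
force: [0.7, 0.1, -0.9]
opening: 0.0257
gripper_force: 30.0
```

Call:
{"name": "carry_out", "arguments": {
  "rows": [
    [0,0,0.0007,0,0,0]
  ]
}}

```text
clock: 10.6
tool_pos: [0.4795, -0.1868, 0.146]
orientation: [180.0, -0.0, -102.3]
force: [0.9, -1.0, -2.2]
opening: 0.0253
gripper_force: 30.0
```

Call:
{"name": "carry_out", "arguments": {
  "rows": [
    [0,0,0.0007,0,0,0]
  ]
}}

```text
clock: 10.72
tool_pos: [0.479, -0.1868, 0.1451]
orientation: [179.9, -0.0, -102.4]
force: [0.9, -0.7, -0.4]
opening: 0.0256
gripper_force: 30.0
```

Call:
{"name": "carry_out", "arguments": {
  "rows": [
    [0,0,0.0005,0,0,0]
  ]
}}

```text
clock: 10.85
tool_pos: [0.4793, -0.1869, 0.1449]
orientation: [180.0, -0.0, -102.3]
force: [-0.8, -1.0, 0.3]
opening: 0.0253
gripper_force: 30.0
```

Call:
{"name": "carry_out", "arguments": {
  "rows": [
    [0,0,0.0005,0,0,0]
  ]
}}

```text
clock: 10.98
tool_pos: [0.4792, -0.1867, 0.1442]
orientation: [180.0, 0.0, -102.4]
force: [-0.8, -0.8, 0.5]
opening: 0.0253
gripper_force: 30.0
```

Call:
{"name": "carry_out", "arguments": {
  "rows": [
    [0,0,0.0005,0,0,0],
    [0,0,0.0005,0,0,0]
  ]
}}

```text
clock: 11.22
tool_pos: [0.4795, -0.1869, 0.1442]
orientation: [180.0, -0.0, -102.3]
force: [-2.8, 0.6, 2.5]
opening: 0.0257
gripper_force: 30.0
```

Call:
{"name": "carry_out", "arguments": {
  "rows": [
    [0,0,0.0005,0,0,0],
    [0,0,0.0005,0,0,0]
  ]
}}

```text
clock: 11.48
tool_pos: [0.4796, -0.187, 0.1441]
orientation: [-180.0, -0.0, -102.3]
force: [-3.3, 0.9, 8.0]
opening: 0.0254
gripper_force: 30.0
```

Call:
{"name": "carry_out", "arguments": {
  "rows": [
    [0,0,0.0003,0,0,0],
    [0,0,0.0004,0,0,0],
    [0,0,0.0004,0,0,0]
  ]
}}

```text
clock: 11.85
tool_pos: [0.4797, -0.1871, 0.1441]
orientation: [-180.0, -0.0, -102.3]
force: [-4.3, 2.2, 9.5]
opening: 0.0256
gripper_force: 30.0
```

Call:
{"name": "carry_out", "arguments": {
  "rows": [
    [0,0,0.0003,0,0,0],
    [0,0,0.0003,0,0,0],
    [0,0,0.0003,0,0,0]
  ]
}}

```text
clock: 12.22
tool_pos: [0.4797, -0.1871, 0.1441]
orientation: [-180.0, -0.0, -102.3]
force: [-4.2, 1.3, 11.7]
opening: 0.0253
gripper_force: 30.0
```

Pressing at about 15 N net; hold for a good second.

Call:
{"name": "carry_out", "arguments": {
  "rows": [
    [0,0,0.0001,0,0,0],
    [0,0,0.0001,0,0,0],
    [0,0,0.0001,0,0,0],
    [0,0,0.0001,0,0,0],
    [0,0,0.0001,0,0,0],
    [0,0,0.0001,0,0,0],
    [0,0,0.0001,0,0,0],
    [0,0,0.0001,0,0,0]
  ]
}}

```text
clock: 13.22
tool_pos: [0.4798, -0.1872, 0.1441]
orientation: [-179.9, -0.0, -102.3]
force: [-3.8, 0.9, 13.5]
opening: 0.026
gripper_force: 30.0
```

Call:
{"name": "carry_out", "arguments": {
  "rows": [
    [0,0,0,0,0,0],
    [0,0,0,0,0,0],
    [0,0,0,0,0,0]
  ]
}}

```text
clock: 13.6
tool_pos: [0.4798, -0.1872, 0.1441]
orientation: [-179.9, -0.0, -102.3]
force: [-5.2, 1.3, 12.5]
opening: 0.0254
gripper_force: 30.0
```

Call:
{"name": "carry_out", "arguments": {
  "rows": [
    [0,0,-0.002,0,0,0],
    [0,0,-0.01,0,0,0],
    [0,0,-0.04,0,0,0],
    [0,0,-0.08,0,0,0],
    [-0.025,-0.03,-0.08,0,0,0],
    [-0.0472,-0.0605,-0.08,0,0,0],
    [-0.0472,-0.0605,-0.08,0,0,0],
    [-0.0472,-0.0605,-0.08,0,0,0]
  ]
}}

```text
clock: 14.6
tool_pos: [0.5483, -0.1536, 0.2221]
orientation: [179.9, -0.0, -102.3]
force: [-0.2, 0.2, -3.7]
opening: 0.0257
gripper_force: 30.0
```

Run:
```python
from h import *
im,KE=shot("wrist","w5.png");s=telemetry.get_obs();print(s["tool_pos"],s["orientation"],s["force"])
np.savez("w5.npz",K=KE[0],E=KE[1])
cv2.imwrite("pics/crop5.png",cv2.resize(im[60:360,120:520],(800,600),interpolation=cv2.INTER_CUBIC))
```

```text
[ 0.54812412 -0.15375788  0.22227303] [ 1.79933854e+02 -7.57618466e-03 -1.02356670e+02] [ 0.0477206  -0.12954394 -4.05138738]
```

View pics/crop5.png

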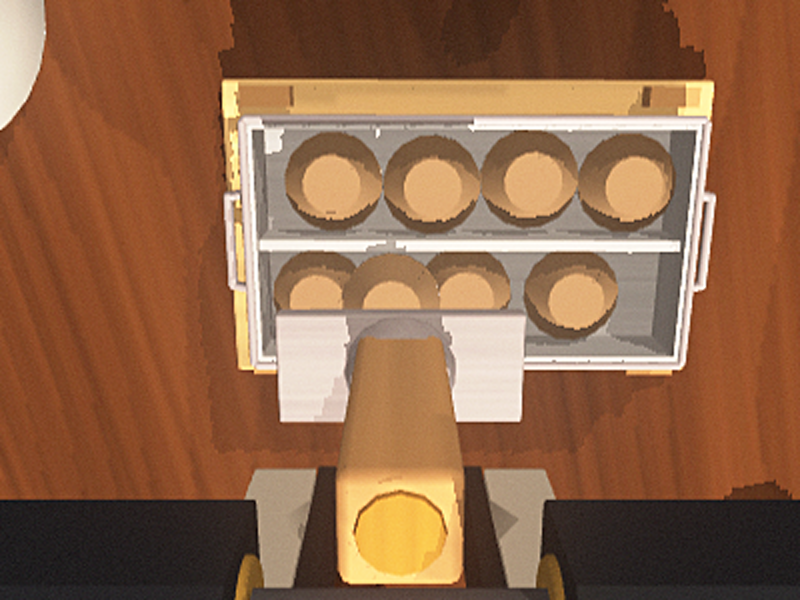

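The far channel's four tablets lie flat in a row: equal faces at crop y≈180, nothing overlapping. Now the near channel.

Call:
{"name": "carry_out", "arguments": {
  "rows": [
    [0,-0.0006,0.02,0,0,0],
    [0,-0.0006,0.045,0,0,0],
    [0,-0.0006,0.053,0,0,0],
    [0,-0.0006,0.055,0,0,0],
    [0,-0.0006,0.057,0,0,0],
    [0,-0.0006,0.058,0,0,0]
  ]
}}

```text
clock: 15.4
tool_pos: [0.5498, -0.1539, 0.1653]
orientation: [-179.9, 0.0, -102.3]
force: [-0.2, 0.0, -3.9]
opening: 0.0254
gripper_force: 30.0
```

Call:
{"name": "carry_out", "arguments": {
  "rows": [
    [0,0,0.001,0,0,0],
    [0,0,0.002,0,0,0],
    [0,0,0.003,0,0,0]
  ]
}}

```text
clock: 15.78
tool_pos: [0.5495, -0.1538, 0.1617]
orientation: [-180.0, 0.0, -102.3]
force: [-0.4, -1.0, -3.7]
opening: 0.0253
gripper_force: 30.0
```

Call:
{"name": "carry_out", "arguments": {
  "rows": [
    [0,0,0.001,0,0,0],
    [0,0,0.002,0,0,0]
  ]
}}

```text
clock: 16.02
tool_pos: [0.5494, -0.1538, 0.1596]
orientation: [180.0, -0.0, -102.3]
force: [0.5, 0.1, -3.2]
opening: 0.0258
gripper_force: 30.0
```

Call:
{"name": "carry_out", "arguments": {
  "rows": [
    [0,0,0.001,0,0,0],
    [0,0,0.002,0,0,0]
  ]
}}

```text
clock: 16.27
tool_pos: [0.5495, -0.1538, 0.1577]
orientation: [-180.0, -0.0, -102.3]
force: [-0.3, -0.1, -3.5]
opening: 0.0259
gripper_force: 30.0
```

Call:
{"name": "carry_out", "arguments": {
  "rows": [
    [0,0,0.001,0,0,0],
    [0,0,0.002,0,0,0]
  ]
}}

```text
clock: 16.52
tool_pos: [0.5495, -0.1538, 0.1556]
orientation: [-180.0, 0.0, -102.3]
force: [0.2, -0.2, -3.5]
opening: 0.0258
gripper_force: 30.0
```

Call:
{"name": "carry_out", "arguments": {
  "rows": [
    [0,0,0.001,0,0,0],
    [0,0,0.002,0,0,0]
  ]
}}

```text
clock: 16.77
tool_pos: [0.5493, -0.1538, 0.1536]
orientation: [180.0, -0.0, -102.3]
force: [-0.6, -0.0, -2.6]
opening: 0.0256
gripper_force: 30.0
```

Call:
{"name": "carry_out", "arguments": {
  "rows": [
    [0,0,0.001,0,0,0],
    [0,0,0.002,0,0,0]
  ]
}}

```text
clock: 17.02
tool_pos: [0.5494, -0.1538, 0.1517]
orientation: [180.0, -0.0, -102.3]
force: [-0.9, -0.2, -0.9]
opening: 0.0258
gripper_force: 30.0
```

Call:
{"name": "carry_out", "arguments": {
  "rows": [
    [0,0,0.001,0,0,0],
    [0,0,0.002,0,0,0]
  ]
}}

```text
clock: 17.27
tool_pos: [0.5494, -0.1538, 0.1497]
orientation: [180.0, -0.0, -102.3]
force: [-1.9, -0.1, -1.5]
opening: 0.0259
gripper_force: 30.0
```

Call:
{"name": "carry_out", "arguments": {
  "rows": [
    [0,0,0.001,0,0,0]
  ]
}}

```text
clock: 17.4
tool_pos: [0.5494, -0.1538, 0.1486]
orientation: [180.0, -0.0, -102.3]
force: [-1.6, -0.1, -1.9]
opening: 0.0254
gripper_force: 30.0
```

Call:
{"name": "carry_out", "arguments": {
  "rows": [
    [0,0,0.001,0,0,0],
    [0,0,0.002,0,0,0]
  ]
}}

```text
clock: 17.65
tool_pos: [0.5494, -0.1538, 0.1466]
orientation: [180.0, -0.0, -102.3]
force: [0.2, 0.9, -1.6]
opening: 0.0255
gripper_force: 30.0
```

Call:
{"name": "carry_out", "arguments": {
  "rows": [
    [0,0,0.001,0,0,0]
  ]
}}

```text
clock: 17.77
tool_pos: [0.5496, -0.1538, 0.1455]
orientation: [-180.0, 0.0, -102.4]
force: [-0.8, -0.2, -2.0]
opening: 0.0255
gripper_force: 30.0
```

Call:
{"name": "carry_out", "arguments": {
  "rows": [
    [0,0,0.0008,0,0,0]
  ]
}}

```text
clock: 17.9
tool_pos: [0.5498, -0.1539, 0.1451]
orientation: [-180.0, -0.0, -102.3]
force: [-0.9, -0.7, 1.2]
opening: 0.0256
gripper_force: 30.0
```

Call:
{"name": "carry_out", "arguments": {
  "rows": [
    [0,0,0.0005,0,0,0],
    [0,0,0.0005,0,0,0]
  ]
}}

```text
clock: 18.15
tool_pos: [0.5497, -0.1538, 0.1444]
orientation: [-180.0, 0.0, -102.3]
force: [1.4, 0.7, -1.2]
opening: 0.0258
gripper_force: 30.0
```

Call:
{"name": "carry_out", "arguments": {
  "rows": [
    [0,0,0.0004,0,0,0],
    [0,0,0.0004,0,0,0]
  ]
}}

```text
clock: 18.4
tool_pos: [0.5498, -0.1538, 0.1443]
orientation: [-180.0, 0.0, -102.3]
force: [-0.3, -0.3, 0.7]
opening: 0.0253
gripper_force: 30.0
```

Call:
{"name": "carry_out", "arguments": {
  "rows": [
    [0,0,0.0003,0,0,0],
    [0,0,0.0003,0,0,0]
  ]
}}

```text
clock: 18.65
tool_pos: [0.5499, -0.1539, 0.1443]
orientation: [-179.9, -0.0, -102.3]
force: [-0.5, 1.3, 6.0]
opening: 0.0252
gripper_force: 30.0
```

Call:
{"name": "carry_out", "arguments": {
  "rows": [
    [0,0,0.0003,0,0,0],
    [0,0,0.0004,0,0,0],
    [0,0,0.0004,0,0,0]
  ]
}}

```text
clock: 19.02
tool_pos: [0.5499, -0.1539, 0.1443]
orientation: [-179.9, -0.0, -102.3]
force: [-1.8, 0.3, 8.4]
opening: 0.0256
gripper_force: 30.0
```

Call:
{"name": "carry_out", "arguments": {
  "rows": [
    [0,0,0.0003,0,0,0],
    [0,0,0.0004,0,0,0],
    [0,0,0.0004,0,0,0]
  ]
}}

```text
clock: 19.4
tool_pos: [0.55, -0.154, 0.1443]
orientation: [-179.9, -0.0, -102.3]
force: [-1.2, 0.8, 10.7]
opening: 0.0257
gripper_force: 30.0
```

Call:
{"name": "carry_out", "arguments": {
  "rows": [
    [0,0,0.0003,0,0,0],
    [0,0,0.0003,0,0,0],
    [0,0,0.0003,0,0,0],
    [0,0,0.0003,0,0,0],
    [0,0,0.0003,0,0,0]
  ]
}}

```text
clock: 20.02
tool_pos: [0.5501, -0.154, 0.1443]
orientation: [-179.9, -0.0, -102.3]
force: [-2.7, 1.5, 13.3]
opening: 0.0256
gripper_force: 30.0
```

Call:
{"name": "carry_out", "arguments": {
  "rows": [
    [0,0,0,0,0,0],
    [0,0,0,0,0,0],
    [0,0,0,0,0,0],
    [0,0,0,0,0,0],
    [0,0,0,0,0,0],
    [0,0,0,0,0,0],
    [0,0,0,0,0,0],
    [0,0,0,0,0,0]
  ]
}}

```text
clock: 21.02
tool_pos: [0.5501, -0.154, 0.1443]
orientation: [-179.9, -0.0, -102.3]
force: [-2.0, 1.0, 13.1]
opening: 0.0255
gripper_force: 30.0
```

Steady at about 16.6 N net for more than a second. Lift, step aside and check the whole tray.

Call:
{"name": "carry_out", "arguments": {
  "rows": [
    [0,0,-0.002,0,0,0],
    [0,0,-0.01,0,0,0],
    [0,0,-0.04,0,0,0],
    [0,0,-0.08,0,0,0],
    [-0.04,0,-0.08,0,0,0],
    [-0.07,0.02,-0.08,0,0,0],
    [-0.07,0.02,-0.08,0,0,0],
    [-0.07,0.02,-0.08,0,0,0]
  ]
}}

```text
clock: 22.02
tool_pos: [0.5447, -0.0811, 0.2224]
orientation: [180.0, -0.0, -102.3]
force: [0.4, 1.3, -4.3]
opening: 0.0254
gripper_force: 30.0
```

Run:
```python
from h import *
im,KE=shot("wrist","w6.png");s=telemetry.get_obs();print(s["tool_pos"],s["orientation"],s["force"])
cv2.imwrite("pics/crop6.png",cv2.resize(im[0:300,120:520],(800,600),interpolation=cv2.INTER_CUBIC))
# go to pad: plate = TCP+(-.0007,.0013) approx -> rel to tool
t=np.array([.5672,.1465,s["tool_pos"][2]]);print(R.from_euler("xyz",s["orientation"],degrees=True).inv().apply(t-s["tool_pos"]))
```

```text
[ 0.54479399 -0.08140996  0.222379  ] [ 1.79971141e+02 -1.51963097e-02 -1.02349274e+02] [-0.73857004 -0.23085136 -2.43019241]
[-2.27428556e-01  2.68556816e-02 -4.67928924e-05]
```

View pics/crop6.png

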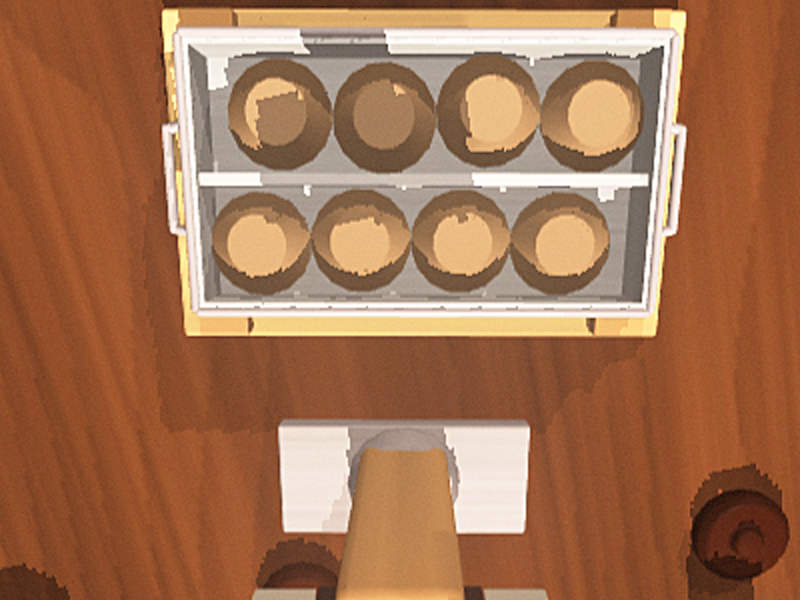

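All eight tablets lie flat in two even rows: crop y≈110 and y≈240, nothing overlapping. Carry the tamper back to the pad.

Call:
{"name": "carry_out", "arguments": {
  "rows": [
    [-0.05,0.006,0,0,0,0.1],
    [-0.1,0.012,0,0,0,0.2],
    [-0.15,0.018,0,0,0,0.3],
    [-0.2,0.024,0,0,0,0.4],
    [-0.2275,0.027,0,0,0,0.49],
    [-0.2275,0.027,0,0,0,0.49],
    [-0.2275,0.027,0,0,0,0.49]
  ]
}}

```text
clock: 22.95
tool_pos: [0.5671, 0.1461, 0.2221]
orientation: [180.0, -0.1, -130.4]
force: [-0.3, 0.2, -4.1]
opening: 0.0257
gripper_force: 30.0
```

Call:
{"name": "carry_out", "arguments": {
  "rows": [
    [0,0,0.03,0,0,0],
    [0,0,0.06,0,0,0],
    [0,0,0.085,0,0,0],
    [0,0,0.094,0,0,0],
    [0,0,0.098,0,0,0],
    [0,0,0.098,0,0,0]
  ]
}}

```text
clock: 23.7
tool_pos: [0.5676, 0.1468, 0.1253]
orientation: [-180.0, 0.0, -130.4]
force: [0.2, 0.0, -2.9]
opening: 0.0251
gripper_force: 30.0
```

Call:
{"name": "carry_out", "arguments": {
  "rows": [
    [0,0,0.002,0,0,0],
    [0,0,0.004,0,0,0],
    [0,0,0.005,0,0,0],
    [0,0,0.006,0,0,0]
  ]
}}

```text
clock: 24.2
tool_pos: [0.5677, 0.1473, 0.1198]
orientation: [-180.0, 0.1, -130.4]
force: [-4.2, 2.1, 9.7]
opening: 0.0256
gripper_force: 30.0
```

Call:
{"name": "carry_out", "arguments": {
  "rows": [
    [0,0,0.0005,0,0,0],
    [0,0,0.0005,0,0,0]
  ]
}}

```text
clock: 24.45
tool_pos: [0.5678, 0.1475, 0.1198]
orientation: [-179.9, 0.1, -130.4]
force: [-4.4, 1.2, 8.8]
opening: 0.0257
gripper_force: 30.0
```

Call:
{"name": "carry_out", "arguments": {
  "rows": [
    [0,0,0.0005,0,0,0],
    [0,0,0.0005,0,0,0]
  ]
}}

```text
clock: 24.7
tool_pos: [0.568, 0.1476, 0.1198]
orientation: [-179.9, 0.2, -130.4]
force: [-5.3, 1.8, 10.8]
opening: 0.0258
gripper_force: 30.1
```

Call:
{"name": "carry_out", "arguments": {
  "rows": [
    [0,0,-0.0007,0,0,0],
    [0,0,-0.001,0,0,0],
    [0,0,-0.001,0,0,0]
  ]
}}

```text
clock: 25.08
tool_pos: [0.5676, 0.1473, 0.1198]
orientation: [-180.0, 0.1, -130.4]
force: [-3.1, 1.5, 7.1]
opening: 0.0255
gripper_force: 30.0
```

Run:
```python
from h import *
o=telemetry.get_obs();print(o["moment"],o["force"],o["tool_pos"])
d=np.load("w1.npz");im,KE=shot("wrist","w7.png")
def handle(im,box):
    x0,y0,x1,y1=box;h=cv2.cvtColor(im[y0:y1,x0:x1],cv2.COLOR_BGR2HSV);m=cv2.inRange(h,(0,0,110),(179,55,255))
    m=cv2.morphologyEx(m,cv2.MORPH_OPEN,np.ones((3,3)))
    k=max(cv2.findContours(m,0,2)[0],key=cv2.contourArea);return cv2.minAreaRect(cv2.convexHull(k)),cv2.boundingRect(k)
print(handle(im,(200,150,440,320)))
for n in ("top","scene"): shot(n,n+"1.png")
t=cv2.imread("pics/top1.png")
```

```text
[0.5813935  1.22668637 0.01790735] [-3.08496234  1.50013754  7.08795164] [0.5676201  0.14731463 0.11983841]
(((121.27396392822266, 75.4392318725586), (127.1076889038086, 56.49618148803711), 0.6661999821662903), (58, 47, 128, 58))
```

Run:
```python
from h import *
for n in ("w4","w5","w6","w7"):
    im=cv2.imread(f"pics/{n}.png");h=cv2.cvtColor(im,cv2.COLOR_BGR2HSV)
    m=cv2.inRange(h,(0,0,110),(179,55,255))
    row=np.zeros(0)
    cols=[]
    for u in (265,275,365,375):
        v=np.where(m[190:300,u])[0]+190
        # longest run
        r=max(np.split(v,np.where(np.diff(v)>1)[0]+1),key=len);cols.append((int(r[0]),int(r[-1])))
    y=cv2.inRange(h,(20,150,200),(32,255,255));y[:280]=0;y[400:]=0;M=cv2.moments(y[:,260:380],True)
    print(n,cols,"disc",M["m10"]/M["m00"]+260,M["m01"]/M["m00"],M["m00"])
im=cv2.imread("pics/w7.png")
for u in (268,372): print(u,[im[v,u].tolist() for v in range(186,280,4)])
```

```text
w4 [(215, 270), (215, 270), (215, 276), (215, 285)] disc 319.35430711610485 327.67191011235957 1335.0
w5 [(215, 270), (215, 270), (215, 270), (210, 270)] disc 319.0945945945946 327.2980922098569 1258.0
w6 [(210, 265), (210, 265), (211, 265), (211, 265)] disc 319.3385650224215 327.41255605381167 1338.0
w7 [(197, 253), (197, 253), (198, 254), (198, 254)] disc 316.8908748824083 328.3885230479774 1063.0
268 [[48, 50, 64], [48, 57, 71], [49, 52, 65], [164, 174, 201], [170, 180, 203], [157, 170, 190], [245, 249, 255], [242, 247, 253], [242, 247, 253], [241, 246, 253], [244, 248, 253], [243, 248, 253], [242, 248, 253], [240, 246, 252], [244, 249, 254], [240, 246, 252], [243, 246, 253], [72, 85, 106], [56, 64, 83], [65, 74, 94], [67, 76, 98], [67, 77, 98], [71, 80, 99], [62, 69, 94]]
372 [[51, 56, 74], [53, 60, 78], [52, 62, 79], [146, 157, 179], [237, 244, 253], [244, 249, 253], [243, 248, 253], [244, 248, 253], [243, 247, 253], [243, 248, 253], [246, 250, 254], [248, 251, 254], [245, 249, 254], [245, 249, 254], [247, 251, 254], [247, 250, 254], [246, 250, 254], [179, 193, 223], [61, 74, 90], [61, 71, 92], [63, 74, 94], [71, 78, 96], [63, 73, 93], [63, 77, 94]]
```

The plate's image edge has shifted from row 215 to 198. The tamper swung about 7° in the fingers, about the closing axis, during the quick carry. I'll lift slightly, tip the tool to set it upright, and re-check.

Call:
{"name": "carry_out", "arguments": {
  "rows": [
    [0,0,-0.002,0,0,0],
    [0,0,-0.004,0,0,0],
    [0,0,-0.006,0,0,0],
    [0,0,-0.007,0,0,0],
    [0,0,-0.007,0,0,0]
  ]
}}

```text
clock: 25.85
tool_pos: [0.5671, 0.1468, 0.1255]
orientation: [180.0, -0.0, -130.4]
force: [-0.1, -0.5, -3.1]
opening: 0.0256
gripper_force: 30.0
```

```bash
cat > tilt.py <<'E'
from h import *
import sys
o=telemetry.get_obs();im,KE=shot("wrist",sys.argv[1]);h=cv2.cvtColor(im,cv2.COLOR_BGR2HSV)
m=cv2.inRange(h,(0,0,110),(179,55,255));out=[]
for u in (265,275,365,375):
    v=np.where(m[180:300,u])[0]+180;r=max(np.split(v,np.where(np.diff(v)>1)[0]+1),key=len);out.append((int(r[0]),int(r[-1])))
v=225;r=np.where(m[v,180:460])[0]+180
print(out,"cols at 225",r[0],r[-1],o["tool_pos"],o["orientation"],o["force"])
E
python3 tilt.py w8.png
```

```text
[(198, 254), (198, 254), (199, 255), (198, 255)] cols at 225 259 383 [0.56713645 0.14684148 0.12554893] [ 1.79998322e+02 -1.05914803e-03 -1.30428843e+02] [-0.11200607 -0.45920886 -3.1381034 ]
```

Call:
{"name": "carry_out", "arguments": {
  "rows": [
    [-0.0007,0,0,0,-0.03,0],
    [-0.0014,0,0,0,-0.06,0],
    [-0.002,0,0,0,-0.09,0],
    [-0.002,0,0,0,-0.115,0],
    [-0.002,0,0,0,-0.126,0],
    [-0.002,0,0,0,-0.126,0]
  ]
}}

```text
clock: 26.65
tool_pos: [0.5683, 0.1482, 0.1257]
orientation: [-180.0, 7.2, -130.4]
force: [0.2, -0.5, -3.6]
opening: 0.0253
gripper_force: 30.0
```

```bash
python3 tilt.py w9.png
python3 - <<'E'
from h import *
# plate top corners on horizontal plane: if plate is level, sizes 78x36 come out with both long sides equal
o=telemetry.get_obs();im=cv2.imread("pics/w9.png");KE=cam("wrist",o);h=cv2.cvtColor(im,cv2.COLOR_BGR2HSV)
m=cv2.inRange(h,(0,0,200),(179,40,255));m[:180]=0;m[300:]=0
k=max(cv2.findContours(m,0,2)[0],key=cv2.contourArea);q=cv2.convexHull(k)
q=cv2.approxPolyDP(q,6,True)[:,0];print(q.tolist())
z=o["tool_pos"][2]-.1044+.008
P=plane(KE,q,z);e=np.roll(P,-1,0)-P;print(P.mean(0),np.linalg.norm(e,axis=1))
E
```

```text
[(198, 254), (198, 254), (198, 254), (198, 254)] cols at 225 259 383 [0.56834104 0.14819357 0.12573057] [-179.9970522     7.23198082 -130.43384275] [ 0.23142732 -0.47074009 -3.56095596]
[[384, 201], [381, 254], [348, 254], [333, 202]]
[0.5496215  0.16760121 0.02926332] [0.03578099 0.02102629 0.03654346 0.03068251]
```

Call:
{"name": "carry_out", "arguments": {
  "rows": [
    [0.0002,0,0.002,0,0,0],
    [0.0005,0,0.004,0,0,0],
    [0.0006,0,0.005,0,0,0],
    [0.0007,0,0.0055,0,0,0],
    [0.0007,0,0.0055,0,0,0]
  ]
}}

```text
clock: 27.32
tool_pos: [0.5684, 0.1484, 0.12]
orientation: [180.0, 7.2, -130.4]
force: [-0.7, 0.0, -3.0]
opening: 0.0255
gripper_force: 30.0
```

Call:
{"name": "carry_out", "arguments": {
  "rows": [
    [0.0001,0,0.0006,0,0,0],
    [0.0001,0,0.0006,0,0,0]
  ]
}}

```text
clock: 27.58
tool_pos: [0.5684, 0.1484, 0.1194]
orientation: [-180.0, 7.2, -130.4]
force: [-0.2, 0.9, -4.3]
opening: 0.0255
gripper_force: 30.0
```

Call:
{"name": "carry_out", "arguments": {
  "rows": [
    [0.0001,0,0.0005,0,0,0],
    [0.0001,0,0.0005,0,0,0]
  ]
}}

```text
clock: 27.82
tool_pos: [0.5686, 0.1486, 0.1193]
orientation: [-180.0, 7.3, -130.4]
force: [-0.1, 0.2, -1.1]
opening: 0.0255
gripper_force: 30.0
```

Call:
{"name": "carry_out", "arguments": {
  "rows": [
    [0,0,0.0004,0,0,0],
    [0,0,0.0004,0,0,0],
    [0,0,0.0004,0,0,0]
  ]
}}

```text
clock: 28.2
tool_pos: [0.5689, 0.1488, 0.1192]
orientation: [-180.0, 7.3, -130.4]
force: [-1.6, 2.0, 4.9]
opening: 0.0253
gripper_force: 30.0
```

Call:
{"name": "carry_out", "arguments": {
  "rows": [
    [0,0,-0.0004,0,0,0],
    [0,0,-0.0004,0,0,0],
    [0,0,-0.0004,0,0,0]
  ]
}}

```text
clock: 28.58
tool_pos: [0.5687, 0.1485, 0.1192]
orientation: [-180.0, 7.3, -130.4]
force: [-2.3, 1.4, 4.7]
opening: 0.0257
gripper_force: 30.0
```

Call:
{"name": "carry_out", "arguments": {
  "rows": [
    [0,0,0,0,0,0],
    [0,0,0,0,0,0],
    [0,0,0,0,0,0],
    [0,0,0,0,0,0],
    [0,0,0,0,0,0],
    [0,0,0,0,0,0],
    [0,0,0,0,0,0]
  ],
  "grip": 1
}}

```text
clock: 29.45
tool_pos: [0.5684, 0.1483, 0.1189]
orientation: [-180.0, 7.2, -130.4]
force: [-0.4, -0.1, -0.0]
opening: 0.0863
gripper_force: 0.0
```

Call:
{"name": "carry_out", "arguments": {
  "rows": [
    [-0.0025,0,-0.02,0,0,0],
    [-0.006,0,-0.05,0,0,0],
    [-0.012,0,-0.095,0,0,0],
    [-0.017,0,-0.135,0,0.06,0],
    [-0.023,0,-0.18,0,0.126,0],
    [-0.023,0,-0.18,0,0.126,0],
    [-0.023,0,-0.18,0,0.126,0]
  ]
}}

```text
clock: 30.32
tool_pos: [0.5682, 0.1486, 0.2998]
orientation: [180.0, -0.0, -130.4]
force: [-0.8, -0.2, -1.0]
opening: 0.0878
gripper_force: 0.0
```

Call:
{"name": "carry_out", "arguments": {
  "rows": [
    [0.05,0,0,0,0,0],
    [0.075,0,0,0,0,0],
    [0.075,0,0,0,0,0],
    [0.075,0,0,0,0,0]
  ]
}}

```text
clock: 30.82
tool_pos: [0.5198, 0.0914, 0.2998]
orientation: [180.0, -0.0, -130.4]
force: [-0.1, 0.8, 0.0]
opening: 0.0878
gripper_force: 0.0
```

Run:
```python
from h import *
im,KE=shot("wrist","w10.png");o=telemetry.get_obs();print(o["tool_pos"],o["orientation"],o["opening"],o["force"])
h=cv2.cvtColor(im,cv2.COLOR_BGR2HSV)
K,E=KE
q=K@(np.linalg.inv(E)@np.array([.567,.1465,.022,1]))[:3];c=(q[:2]/q[2]).astype(int)
x0,y0=c-70;sub=h[y0:y0+140,x0:x0+140]
m=cv2.morphologyEx(cv2.inRange(sub,(0,0,140),(179,55,255)),cv2.MORPH_OPEN,np.ones((3,3)))
n,l,st,ce=cv2.connectedComponentsWithStats(m);big=[i for i in range(1,n) if st[i,4]>150]
pts=np.vstack([np.argwhere(l==i)[:,::-1] for i in big]).astype(np.int32)
r=cv2.boxPoints(cv2.minAreaRect(cv2.convexHull(pts)))+[x0,y0];P=plane(KE,r,.022)
print("plate",r.round(1).tolist(),P.mean(0),np.linalg.norm(P-np.roll(P,1,0),axis=1))
y=cv2.inRange(h,(20,150,200),(32,255,255));y[:c[1]]=0
n,l,st,ce=cv2.connectedComponentsWithStats(y)
for i in range(1,n):
    if st[i,4]>60: print("disc",ce[i],st[i,4],plane(KE,ce[i],.126))
# top view handle disc and change of scene elsewhere
for nm in("top","scene"):
    a=cv2.imread(f"pics/{nm}0.png");b=shot(nm,nm+"2.png")[0]
    print(nm,"tri ready")
```

```text
[0.51998281 0.09161159 0.29980894] [ 1.79979830e+02 -3.41793313e-02 -1.30424052e+02] 0.08746519020527846 [ 0.40617981 -0.25572734  0.39412775]
plate [[285.0, 242.0], [356.0, 242.0], [356.0, 273.0], [285.0, 273.0]] [0.56808202 0.15112144 0.022     ] [0.03590314 0.0762783  0.0359082  0.07810461]
disc [320.79225352 301.58802817] 284 [[0.56913867 0.1523122  0.126     ]]
top tri ready
scene tri ready
```

The tamper stands upright, with its plate at (0.568,0.151), about 5 mm from the pad centre, and the handle top directly above it. The tablets are flat, so I hand the job in.

```bash
python3 -c "
from plant import workorder
print(workorder.close_job())"
```

```text
the job is handed in; nothing more can be done
None
```

The job is handed in, but the hand-in returned no verdict: both channels were pressed at about 16 N for over a second, all eight tablets lay flat in the last tray view, and the tamper stands upright and released about 5 mm from its pad's centre.

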